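# Hold the scanner lid open for wiping the glass

### The arm

A 6-joint arm with a two-finger parallel gripper is mounted at the origin on the work surface. World frame = base frame: x ahead of the robot, y to its left, z up, the work surface at z = 0. Lengths are in m, angles in degrees, forces in N, time in s.
With the tool pointing down it reaches from about 0.4 to 0.825 m from the base axis. Payload 7 kg.
Tool frame: the origin (TCP) lies on the centre line of the jaws, within the pads' length; the fingertips stand 8 mm ahead of it and the grasp point (between the pads) lies 11 mm behind it; z points along the fingers, y is the line along which they close (so a half turn about z gives the same grasp; the last joint's range is limited). The gripper opens to 88 mm and grips with 3 to 60 N. Pads are 19 mm wide; open, the fingers measure 130 mm over their backs; the gripper's body (78 mm by 193 mm) begins 47 mm behind the grasp point.
Start: joints at [81.022, 20.546, 0.682, 0, -70.136, -16.507], TCP at [0.29, 0.609, 0.207] pointing down, gripper open.
Joint ranges: [-176.03, 176.03], [-82.01, 121.73], [-58.28, 71.71], [-173.87, 95.51], [-174.79, -0.11], [-173.66, 173.66]. Speed limits (degrees/s): [136.94, 136.94, 172.46, 180, 180, 180].

### API

Orientations are given as [roll, pitch, yaw] about the fixed x, y, z axes, in that order (R = Rz(yaw) Ry(pitch) Rx(roll)).
In Python, from plant import r gives the robot as it stands.
- The arm moves only by the tool carry_out, never from a script. Its argument "targets" is a list of rows, each a list of 6 numbers: the shift along the tool's x, y, z scaled (see below), then the turn, a rotation vector about the tool's x, y, z scaled (see below). A call has 1 to 5 rows; each row shifts and turns the commanded pose from where the row before left it, along the tool's axes as they then stand; what a row does not reach is not made up. The controller multiplies each number of a shift by 0.5 m and each number of a turn by 60 degrees. A row lasts 1/8 s, in which the tool goes at most 62.5 mm and 10.7 degrees, less where a joint would pass 70% of its speed; a pose out of reach is approached as far as the arm can. A call with a number of a shift or a turn outside -1 to 1 is refused whole. A call with a gripper value outside its range is refused whole. "hand" is the opening, from 0 (shut) to 1 (fully open), set as the call begins (left out, the last holds). The fingers move at their own pace and stop on an object; "squeeze" is the grip in N (left out, the last holds). Time passes only in rows, so rows that do not move let the fingers close. It gives the time, the measured TCP pose, the force, the opening and the grip force at its end, in the units of the state.
- r.get_state(): the state, without advancing time (a new reading comes with each control period).
- r.capture(name): name is "scene" or "side" or "wrist"; returns the picture (384x512x3 uint8, red, green, blue); there is no depth.
- r.camera_info(name): a dict with "K" (3x3 intrinsics, pixels), "eye" and "attitude" of the camera in the world. Camera axes: x right, y down, z forward; pixel columns grow to the right and rows downward; lengths in m; the calibration is good to about 2 mm. A picture is of the moment at which its call begins: read the wrist's pose just before it. camera_info takes no time and is no camera call; for the wrist camera it gives the pose at the moment of the call.
- r.close_job(): hands the job in; it is judged then, once.
The state is a dict: "time_s": time; "joints": joint angles; "qd": joint speeds; "joint_torque": joint torques, N m; "tcp_pos": TCP position; "eef_rot": TCP orientation; "contact_force": force on the tool from outside, world axes, zero at the start; "moment": the same for the moment, N m; "gripper_width": finger opening in m; "gripper_force": force on a finger pad.
Only numpy, scipy, OpenCV 4.12 (cv2) and the standard library are available. Lean on these libraries where they do the work, as an engineer would, in place of code of your own. Each camera call takes 0.05 s, during which the arm holds its last target. There are 200 camera calls.

### The job

I have taken a wipe out of the tub and want to clean the scanner glass: set the loose cover back onto the tub first, seated all round and level, then lift the scanner's lid by its front lip and hold it open at about 60 degrees so that I can reach the glass. The lid's hinge is slack and it falls shut by itself, so do not let it drop, and finish while you are still holding it up. Leave the tub standing where it is and the other things on the desk alone.

Things in the scene. Friction and masses are not known exactly. Their poses are not given: they have to be found in the camera images.
- scanner: A4 flatbed scanner, grey base, white lid, fixed to the desk: 270 mm deep (its x), 400 mm wide (its y), base 48 mm high, 68 mm with the lid shut. Origin: centre of its underside; its front (own -x) faces the robot's left, where the tub and its cover are. In the middle of the front edge the base has a finger scoop 160 mm wide and 25 mm deep, open from the desk up to the lid.
- scanner_lid (a joint): hinge of the scanner's lid, rad: 0 shut, growing as the front edge rises, stop at 1.4; 60 degrees is 1.047. The axis runs along the scanner's y at the back (point lid_hinge). The lid weighs 0.55 kg, centred about half way out, so raising the lip takes about 3 N; the hinge has next to no friction and the lid falls shut from any angle when not held.
- lid_lip (a point): middle of the lower front edge of the lid's dark grey pull lip; moves with the lid. 270 mm from the hinge axis, 48 mm above the desk when shut. The lip is 130 mm wide, 11 mm thick and juts 10 mm out of the scanner's front edge; with the scoop behind it, 35 mm of flat lid underside is free for fingers. The underside lies in the plane of the hinge axis.
- lid_hinge (a point): middle of the hinge axis of the scanner's lid, fixed to the base: 48 mm above the desk, 270 mm straight behind the lip of the shut lid; axes as the scanner's.
- tub: loose round white plastic tub for cleaning wipes with a teal band, open at the top: outer diameter 84 mm, height 100 mm, wall 4 mm (mouth 76 mm), about 0.3 kg. Origin: centre of its underside, z up.
- tub_rim (a point): centre of the tub's mouth, at rim height, 100 mm above the tub's underside.
- cover: loose round blue cover of the tub, right way up on the desk, about 45 g. From below: plug 71 mm across (chamfered foot), 6 mm high, that drops into the tub's mouth; flange 90 mm across, 4 mm thick, that rests on the rim; white grip cap 46 mm (its x) by 30 mm (its y), top 28.8 mm above the origin. Origin: centre of the plug's underside; seated, 94 mm above the tub's underside. Any yaw will do.
- mug: blue coffee mug, 82 mm wide, 95 mm high, bystander. Origin: centre of its underside.
- stapler: red and black stapler, 150 x 36 x 43 mm, bystander. Origin: centre of its underside.
- drive: dark portable hard drive, 112 x 78 x 14 mm, bystander lying between the scanner and the tub. Origin: centre of its underside.
- pen_cup: dark steel pen cup, 72 mm wide, 95 mm high (pens to 150 mm), bystander. Origin: centre of its underside.
- notebook: dark red notebook, 148 x 210 x 16 mm, bystander. Origin: centre of its underside.
- mouse: black computer mouse, 105 x 60 x 32 mm, bystander. Origin: centre of its underside.
There are look-alikes about, which are no part of the job. Several things have the shape of the tub; the one meant has the colours described above. Several things have the shape of the cover; the one meant has the colours described above.

How it is judged (in metres and radians):
On the way, in this order (a step that is already met when the one before it is completed fails the run):
1. the cover sits seated and level on the tub, let go, with the scanner's lid still shut (horizontal distance between cover and tub_rim below 0.005 m and z of cover in the frame of tub between 0.09 and 0.0963 m and angle between each of cover, tub's own z axis and vertical below 0.05 rad and height (world z) of tub below 0.004 m and contact force between the fingers and cover below 0.1 N and value of joint scanner_lid below 0.05 rad), for 0.3 s.
2. the robot has raised the scanner's lid past 20 degrees (value of joint scanner_lid above 0.35 rad and contact force between any of the fingers, the arm and scanner_lid above 0.4 N), for 0.1 s.
At the end, for the whole second after the job is handed in: The robot is holding the scanner's lid still at 60 degrees (53 to 67), pushing or gripping it with more than 0.4 N and with no loose thing propping it; the cover is still on the tub, centred within 5 mm, down on the rim within 2 mm and level within 3 degrees, the tub standing upright on the desk (value of joint scanner_lid between 0.925 and 1.17 rad and velocity of joint scanner_lid between -0.05 and 0.05 rad/s and contact force between any of the fingers, the arm and scanner_lid above 0.4 N and contact force between each of tub, cover, mug, stapler, drive, pen_cup, notebook, mouse and scanner_lid below 0.1 N and horizontal distance between cover and tub_rim below 0.005 m and z of cover in the frame of tub between 0.09 and 0.0963 m and angle between each of cover, tub's own z axis and vertical below 0.05 rad and height (world z) of tub below 0.004 m and linear speed of cover below 0.02 m/s); the arm keeps its last pose, push and grip.
It fails at once if the scanner's lid drops or is slammed down (closing faster than 1.5 rad/s) (velocity of joint scanner_lid below -1.5 rad/s).
It fails at once if the tub is moved more than 40 mm or tipped more than 17 degrees (distance of tub from where it was at the start of the episode above 0.04 m or angle between tub's own z axis and vertical above 0.3 rad).
It fails at once if the cover is dropped (falls freely faster than 0.7 m/s) (linear speed of cover above 0.7 m/s and contact force between the fingers and cover below 0.05 N).
It fails at once if another thing on the desk is moved more than 30 mm (distance of any of mug, stapler, drive, pen_cup, notebook, mouse from where it was at the start of the episode above 0.03 m).
It also fails if it takes over 61 s, if anything falls off the work surface, if the arm or the gripper's body presses on something with over 40 N, if the wrist force passes 120 N, or if a joint passes its speed limit or range.

## Working session

There is one attempt and no reset: what is moved stays moved. The work goes in short steps, Python scripts to look and compute and a tool call to move; the robot and the scene stay as the last step left them, time stands still between calls to the robot, and variables do not carry over. Pictures are saved under pics/ and viewed, at most 12 in all, crops included, and the job is handed in when it is done.

Besides the shell and the picture viewer there is one more tool, called after "Call:" as name(argument=value, ...), one argument or row to a line, values as JSON. carry_out: Moves the arm, as the interface text tells. Its arguments: {"type":"object","properties":{"targets":{"type":"array","items":{"type":"array","items":{"type":"number","minimum":-1,"maximum":1}}},"hand":{"type":"number"},"squeeze":{"type":"number"}},"required":["targets"]}

```bash
mkdir -p pics; python3 - <<'E'
from plant import r
import cv2
for n in ("scene","side","wrist"):
    c=r.camera_info(n);print(n,c)
    cv2.imwrite(f"pics/{n}0.png",r.capture(n)[:,:,::-1])
print(r.get_state())
E
```

```text
scene {'K': array([[399.85458554,   0.        , 254.16990938],
       [  0.        , 399.85458554, 191.47096292],
       [  0.        ,   0.        ,   1.        ]]), 'eye': array([ 1.15027031, -0.48525623,  1.24927979]), 'attitude': array([-144.91613959,    0.43627768,   53.37561694])}
side {'K': array([[401.02116459,   0.        , 251.42845204],
       [  0.        , 401.02116459, 189.64422223],
       [  0.        ,   0.        ,   1.        ]]), 'eye': array([-0.32149425, -0.89933904,  1.0607362 ]), 'attitude': array([-128.81438979,    1.15092149,  -44.28447753])}
wrist {'K': array([[320.98686503,   0.        , 262.04643644],
       [  0.        , 320.98686503, 194.28073164],
       [  0.        ,   0.        ,   1.        ]]), 'eye': array([0.35516533, 0.57795433, 0.38370581]), 'attitude': array([ 1.64741639e+02, -1.47947901e-01, -1.15541378e+02])}
{'time_s': 0.15, 'joints': array([ 8.10208151e+01,  2.05819170e+01,  6.46239395e-01, -1.43907736e-02,
       -7.01353534e+01, -1.65057553e+01]), 'qd': array([ 0.03204121, -0.19279881,  0.20023445,  0.02314396, -0.04085503,
        0.11107888]), 'joint_torque': array([-1.63771660e-03, -5.83274746e+01,  2.93292528e+01,  7.00128704e+00,
        8.80357489e-03, -1.02505526e-04]), 'tcp_pos': array([0.29030645, 0.60895293, 0.20624285]), 'eef_rot': array([ 1.79928052e+02, -7.20998531e-03, -2.54898341e+01]), 'contact_force': array([ 0.21696815, -0.19098264,  0.672549  ]), 'moment': array([-0.04826619, -0.01305511,  0.02487083]), 'gripper_force': 0.0, 'gripper_width': 0.0877585201786238}
```

View pics/scene0.png

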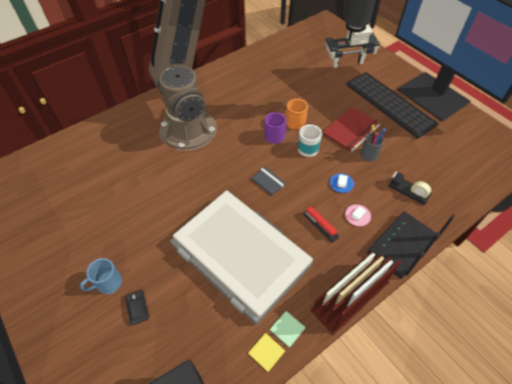

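View pics/side0.png

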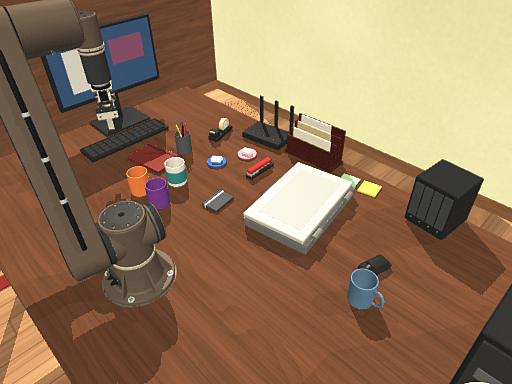

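The scene view shows the white/teal tub at about (310,140), the blue cover at (342,183), the drive at (268,181), the stapler at (321,223) and the scanner between (175,240) and (310,262). The side view shows the tub at (176,171) and the cover at (217,161).

```bash
cat > h.py <<'E'
import numpy as np, cv2
from scipy.spatial.transform import Rotation as Ro
def R(a): return Ro.from_euler('xyz',a,degrees=True).as_matrix()
def ray(c,uv): 
    d=np.linalg.inv(c['K'])@[uv[0],uv[1],1.]; return c['eye'],R(c['attitude'])@d
def onz(c,uv,z):
    e,d=ray(c,uv); return e+d*(z-e[2])/d[2]
def proj(c,p):
    q=c['K']@(R(c['attitude']).T@(np.asarray(p)-c['eye'])); return q[:2]/q[2]
def mask(im,lo,hi,box):
    h=cv2.cvtColor(im,cv2.COLOR_RGB2HSV); m=cv2.inRange(h,lo,hi); z=np.zeros_like(m)
    x0,y0,x1,y1=box; z[y0:y1,x0:x1]=m[y0:y1,x0:x1]; return z
def big(m): return max(cv2.findContours(m,cv2.RETR_EXTERNAL,cv2.CHAIN_APPROX_NONE)[0],key=cv2.contourArea)
def circ(P):  # algebraic circle fit on xy
    A=np.c_[2*P[:,:2],np.ones(len(P))]; s=np.linalg.lstsq(A,(P[:,:2]**2).sum(1),rcond=None)[0]
    return s[:2],np.sqrt(s[2]+s[0]**2+s[1]**2)
E
python3 - <<'E'
from h import *; from plant import r
box={'scene':dict(tub=(290,115,330,165),cov=(322,168,362,200),lid=(165,185,320,320)),'side':dict(tub=(160,150,194,190),cov=(200,148,235,172),lid=(240,160,360,252))}
tiles=[]
for n in ('scene','side'):
    c=r.camera_info(n); im=cv2.imread(f'pics/{n}0.png')[:,:,::-1].copy()
    m=mask(im,(100,120,60),(125,255,255),box[n]['cov']); k=big(m)
    P=np.array([onz(c,p[0],.008) for p in k]); print(n,'cover',circ(P),cv2.contourArea(k))
    m=mask(im,(80,90,40),(98,255,255),box[n]['tub']); k=big(m); print(' teal bbox',cv2.boundingRect(k))
    m=mask(im,(0,0,130),(179,60,255),box[n]['tub']); k=cv2.convexHull(big(m)); print(' white bbox',cv2.boundingRect(k))
    m=mask(im,(0,0,150),(179,70,255),box[n]['lid']); k=big(m); q=cv2.boxPoints(cv2.minAreaRect(k))
    a=cv2.approxPolyDP(cv2.convexHull(k),6,True)[:,0]; print(' lid',[(tuple(p),onz(c,p,.068)[:2].round(3)) for p in a])
    for b in (box[n]['tub'],box[n]['lid']): 
        x0,y0,x1,y1=b; t=im[y0-5:y1+5,x0-5:x1+5]; tiles.append(cv2.resize(t,(400,300),interpolation=cv2.INTER_CUBIC))
cv2.imwrite('pics/t.png',np.vstack([np.hstack(tiles[:2]),np.hstack(tiles[2:])])[:,:,::-1])
E
```

```text
scene cover (array([0.61242269, 0.31953564]), np.float64(0.036663023058011425)) 155.0
 teal bbox (299, 142, 20, 12)
 white bbox (299, 124, 24, 22)
 lid [((np.int32(226), np.int32(190)), array([ 0.412, -0.075])), ((np.int32(312), np.int32(258)), array([ 0.802, -0.005])), ((np.int32(256), np.int32(319)), array([ 0.851, -0.267])), ((np.int32(173), np.int32(236)), array([ 0.462, -0.324]))]
side cover (array([0.61192499, 0.32047811]), np.float64(0.037537699415355855)) 71.0
 teal bbox (165, 168, 22, 16)
 white bbox (164, 157, 21, 17)
 lid [((np.int32(359), np.int32(179)), array([ 0.878, -0.265])), ((np.int32(302), np.int32(243)), array([ 0.445, -0.33 ])), ((np.int32(244), np.int32(217)), array([ 0.396, -0.096])), ((np.int32(298), np.int32(162)), array([ 0.799, -0.009]))]
```

View pics/t.png

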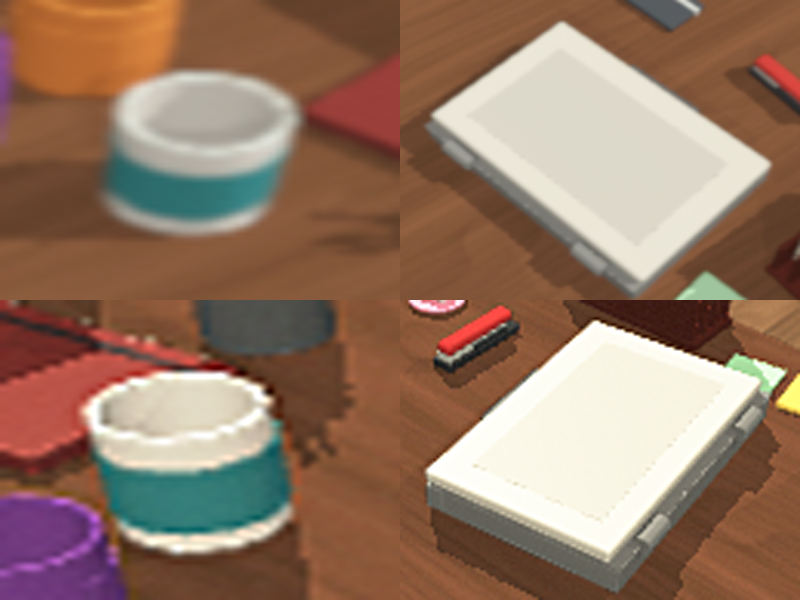

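View pics/wrist0.png

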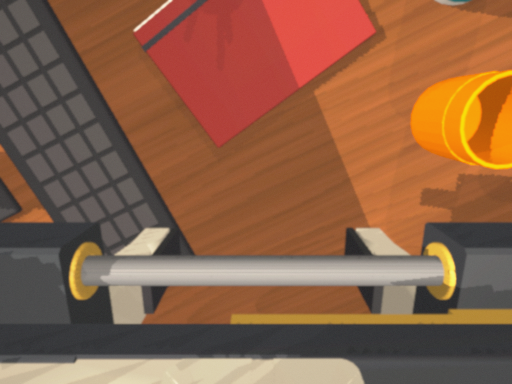

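```bash
cat >> h.py <<'E'
def rows(s,p,rpy=None):
    """tool-frame shift units and turn units to reach pose"""
    A=R(s['eef_rot']); d=A.T@(np.asarray(p)-s['tcp_pos'])/.5
    t=np.zeros(3) if rpy is None else Ro.from_matrix(A.T@R(rpy)).as_rotvec(degrees=True)/60
    return d.round(4),t.round(4)
E
python3 - <<'E'
from h import *; from plant import r
for n,uv in (('scene',(310.5,132)),('side',(174.5,163.5))):
    print(n,onz(r.camera_info(n),uv,.1))
for n,uv in (('scene',(268,181)),('side',(219,201))): print('drive',onz(r.camera_info(n),uv,.014))
for n,uv in (('scene',(298,104)),('side',(138,173))): print('orange',onz(r.camera_info(n),uv,.1))
for n,uv in (('scene',(322,220)),('side',(260,166))): print('stapler',onz(r.camera_info(n),uv,.04))
s=r.get_state(); c=r.camera_info('wrist'); A=R(s['eef_rot']); print(A.T@(c['eye']-s['tcp_pos']),A.T@R(c['attitude'])[:,2])
for yaw in (-25.5,-60,-90,-110): 
  print(yaw,rows(s,(.56,.30,.25),(180,0,yaw)))
E
```

```text
scene [0.40129334 0.3354735  0.1       ]
side [0.39563987 0.32510528 0.1       ]
drive [0.44076167 0.09667738 0.014     ]
drive [0.42976422 0.08841525 0.014     ]
orange [0.25072897 0.398879   0.1       ]
orange [0.2517095  0.37729328 0.1       ]
stapler [0.7046289  0.13154668 0.04      ]
stapler [0.69154745 0.11491911 0.04      ]
[ 0.07191059  0.00025555 -0.1775755 ] [-2.63301883e-01  8.36072993e-04  9.64713128e-01]
-25.5 (array([ 0.7528,  0.3257, -0.087 ]), array([ 0.0012, -0.0001,  0.0002]))
-60 (array([ 0.7528,  0.3257, -0.087 ]), array([ 1.100e-03, -5.000e-04,  5.752e-01]))
-90 (array([ 0.7528,  0.3257, -0.087 ]), array([ 1.0000e-03, -8.0000e-04,  1.0752e+00]))
-110 (array([ 0.7528,  0.3257, -0.087 ]), array([ 9.0000e-04, -1.0000e-03,  1.4085e+00]))
```

Call:
carry_out(
  targets=[
    [0.105,0.025,-0.018,0,0,0],
    [0.105,0.025,-0.018,0,0,0],
    [0.105,0.025,-0.018,0,0,0],
    [0.105,0.025,-0.018,0,0,0],
    [0.105,0.025,-0.018,0,0,0],
  ],
  hand=1,
)

```text
time_s: 0.78
tcp_pos: [0.5016, 0.4386, 0.2521]
eef_rot: [180.0, 0.0, -25.5]
contact_force: [0.5, 1.2, 0.3]
gripper_width: 0.0874
gripper_force: 0.0
```

Call:
carry_out(
  targets=[
    [0,0,0,0,0,0.17],
    [0,0,0,0,0,0.17],
    [0,0,0,0,0,0.17],
    [0,0,0,0,0,0.17],
    [0,0,0,0,0,0.17],
  ],
)

```text
time_s: 1.4
tcp_pos: [0.5004, 0.4398, 0.2515]
eef_rot: [180.0, -0.0, -76.8]
contact_force: [-1.1, -0.4, 0.0]
gripper_width: 0.0876
gripper_force: 0.0
```

Call:
carry_out(
  targets=[
    [0,0,0,0,0,0.17],
    [0,0,0,0,0,0.055],
    [0,0,0,0,0,0],
    [0,0,0,0,0,0],
  ],
)

```text
time_s: 1.9
tcp_pos: [0.5005, 0.4399, 0.2518]
eef_rot: [180.0, -0.0, -89.9]
contact_force: [0.8, -0.6, 0.4]
gripper_width: 0.0876
gripper_force: 0.0
```

```bash
python3 - <<'E'
from h import *; from plant import r
s=r.get_state(); c=r.camera_info('wrist'); im=r.capture('wrist'); np.savez('w1.npz',**c)
print(s['time_s'],s['tcp_pos'],s['eef_rot'],s['joints'].round(1))
cv2.imwrite('pics/w1.png',im[:,:,::-1])
for p in ((.612,.32,.01),(.398,.33,.1)): print(proj(c,p))
m=mask(im,(100,120,60),(125,255,255),(0,0,512,220)); k=big(m)
print('cover',circ(np.array([onz(c,p[0],.008) for p in k])),cv2.boundingRect(k))
E
```

```text
1.9 [0.50046353 0.43986665 0.25175587] [ 1.79987560e+02 -1.68168009e-02 -8.99060770e+01] [ 58.   18.5   3.4  -0.  -75.  -57.9]
[171.26650897  65.982862  ]
[369.70107458  65.71763841]
cover (array([0.61203612, 0.31891578]), np.float64(0.044273391590209966)) (135, 25, 74, 79)
```

View pics/w1.png

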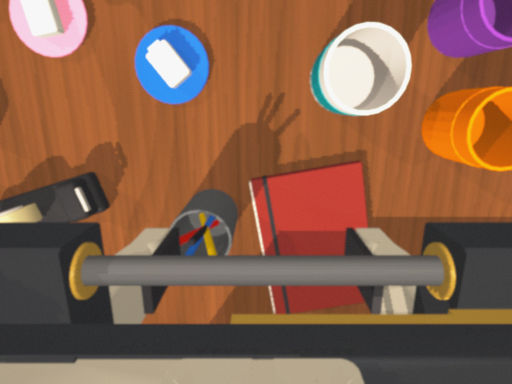

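The wrist view shows the blue cover at (172,64) with its white cap turned about 45°, the tub rim at about (368,67), and the notebook and pen cup below them.

```bash
python3 - <<'E'
from h import *; from plant import r
from scipy.optimize import least_squares
c=dict(np.load('w1.npz')); im=cv2.imread('pics/w1.png')[:,:,::-1].copy()
k=big(mask(im,(0,0,170),(179,70,255),(140,30,205,95))); P=np.array([onz(c,p[0],.0288)[:2] for p in k])
rc=cv2.minAreaRect((P*1000).astype(np.float32)); print('cap',rc); 
b=cv2.boxPoints(rc); e=[b[1]-b[0],b[2]-b[1]]; L=max(e,key=np.linalg.norm); print('long axis deg',np.degrees(np.arctan2(L[1],L[0])))
k=big(mask(im,(0,0,110),(179,80,255),(300,10,425,125))|mask(im,(80,90,40),(98,255,255),(300,10,425,125)))
P=np.array([onz(c,p[0],.1)[:2] for p in cv2.convexHull(k)]); 
k=k if 1 else 0
P=np.array([onz(c,p[0],.1)[:2] for p in k])
t=np.array([.398,.33])
for i in range(4):
    v=P-t; n=np.linalg.norm(v,axis=1); S=P[(v@[-1,-.2]>.0)&(n>.036)]
    t=least_squares(lambda q:np.linalg.norm(S-q,axis=1)-.042,t,loss='soft_l1',f_scale=.001).x
print('tub',t,np.abs(np.linalg.norm(S-t,axis=1)-.042).max(),len(S),circ(S))
E
```

```text
cap ((611.6034545898438, 318.46923828125), (31.616771697998047, 52.036258697509766), 38.204200744628906)
long axis deg -51.795826
tub [0.40033965 0.33362861] 0.0007267904968557351 130 (array([0.40039368, 0.33364128]), np.float64(0.042044012956408486))
```

Call:
carry_out(
  targets=[
    [0.061,-0.056,0,0,0,0],
    [0.061,-0.056,0,0,0,0],
    [0.061,-0.056,0,0,0,0],
    [0.059,-0.055,0,0,0,0],
  ],
)

```text
time_s: 2.45
tcp_pos: [0.6128, 0.318, 0.252]
eef_rot: [-180.0, 0.0, -89.9]
contact_force: [-0.1, 0.2, 0.4]
gripper_width: 0.0876
gripper_force: 0.0
```

Call:
carry_out(
  targets=[
    [0,0,0.07,0,0,-0.16],
    [0,0,0.07,0,0,-0.16],
    [0,0,0.07,0,0,-0.16],
    [0,0,0.07,0,0,-0.153],
    [0,0,0,0,0,0],
  ],
)

```text
time_s: 3.08
tcp_pos: [0.6104, 0.3177, 0.1089]
eef_rot: [179.7, 0.0, -52.1]
contact_force: [-0.7, -0.1, 0.9]
gripper_width: 0.0876
gripper_force: 0.0
```

```bash
python3 - <<'E'
from h import *; from plant import r
s=r.get_state(); c=r.camera_info('wrist'); im=r.capture('wrist')
print(s['time_s'],s['tcp_pos'],s['eef_rot'],s['joints'].round(1),proj(c,(.612,.3188,.0288)))
cv2.imwrite('pics/w2.png',im[:,:,::-1])
print(rows(s,(.612,.3188,.0205),(180,0,-52)))
E
```

```text
3.075 [0.61038531 0.31767178 0.10889851] [ 1.79661265e+02  6.87036062e-04 -5.20507948e+01] [ 43.7  25.9  -4.3  -0.  -60.1  -5.7] [259.21778152 196.14945757]
(array([ 0.0002, -0.005 ,  0.1768]), array([ 0.0056,  0.    , -0.0008]))
```

View pics/w2.png

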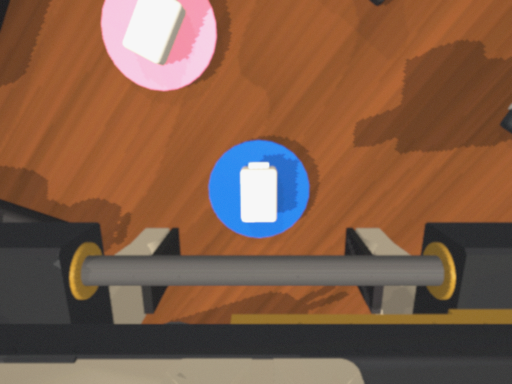

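The cover's cap at (259,193) is centred between the fingers and squared with the jaws.

Call:
carry_out(
  targets=[
    [0,-0.003,0.07,0,0,0],
    [0,0,0.06,0,0,0],
    [0,0,0.045,0,0,0],
    [0,0,0,0,0,0],
  ],
)

```text
time_s: 3.62
tcp_pos: [0.6133, 0.3199, 0.0247]
eef_rot: [180.0, -0.0, -52.1]
contact_force: [-0.2, 0.2, 1.2]
gripper_width: 0.0876
gripper_force: 0.0
```

```bash
python3 - <<'E'
from h import *; from plant import r
s=r.get_state(); print(s['tcp_pos'],s['eef_rot'],s['contact_force'],rows(s,(.612,.3188,.0205),(180,0,-52)))
E
```

```text
[0.61326113 0.31987629 0.02468638] [ 1.79952813e+02 -1.53173003e-02 -5.21401442e+01] [-0.19858294  0.22792432  1.17502341] (array([0.0001, 0.0033, 0.0084]), array([ 0.0008, -0.0003, -0.0023]))
```

Call:
carry_out(
  targets=[
    [0,0.003,0.0075,0,0,0],
    [0,0,0,0,0,0],
  ],
)

```text
time_s: 3.88
tcp_pos: [0.6126, 0.3194, 0.0222]
eef_rot: [-179.9, 0.0, -52.0]
contact_force: [-1.0, -0.3, -0.6]
gripper_width: 0.0872
gripper_force: 0.0
```

Call:
carry_out(
  targets=[
    [0,0,0,0,0,0],
    [0,0,0,0,0,0],
    [0,0,0,0,0,0],
    [0,0,0,0,0,0],
    [0,0,0,0,0,0],
  ],
  hand=0,
  squeeze=15,
)

```text
time_s: 4.5
tcp_pos: [0.612, 0.3189, 0.0207]
eef_rot: [180.0, -0.0, -52.0]
contact_force: [0.1, -0.2, -0.0]
gripper_width: 0.043
gripper_force: 0.0
```

Call:
carry_out(
  targets=[
    [0,0,-0.02,0,0,0],
    [0,0,-0.06,0,0,0],
    [0,0,-0.1,0,0,0],
    [0,0,-0.1,0,0,0],
    [0,0,0,0,0,0],
  ],
)

```text
time_s: 5.12
tcp_pos: [0.6146, 0.3205, 0.1672]
eef_rot: [-179.4, -0.0, -52.0]
contact_force: [-0.5, 0.9, -1.9]
gripper_width: 0.0003
gripper_force: 0.0
```

```bash
python3 - <<'E'
from h import *; from plant import r
s=r.get_state(); print(s['tcp_pos'],s['eef_rot'],s['gripper_width'])
c=r.camera_info('wrist'); im=r.capture('wrist'); cv2.imwrite('pics/w3.png',im[:,:,::-1])
m=mask(im,(100,120,60),(125,255,255),(100,60,420,320)); k=big(m); z=s['tcp_pos'][2]-.0205+.010
P=np.array([onz(c,p[0],z) for p in k if p[0][1]<228]); print(circ(P),len(P),cv2.boundingRect(k))
print(rows(s,(.4003,.3336,.16)))
E
```

```text
[0.61457961 0.3205482  0.16717571] [-1.79446157e+02 -2.73709001e-02 -5.19719627e+01] 0.00033715953679956895
(array([0.63225842, 0.29451526]), np.float64(0.024757458615599047)) 234 (225, 135, 83, 82)
(array([-0.2846,  0.3216,  0.0111]), array([0., 0., 0.]))
```

The fingers close slowly, so I lifted too early. I'll reopen, look again and regrasp.

Call:
carry_out(
  targets=[
    [0,0,0,0,0,0],
    [0,0,0,0,0,0],
    [0,0,0,0,0,0],
    [0,0,0,0,0,0],
    [0,0,0,0,0,0],
  ],
  hand=0.7,
)

```text
time_s: 5.8
tcp_pos: [0.612, 0.3189, 0.1604]
eef_rot: [180.0, -0.0, -52.0]
contact_force: [-0.8, 0.5, -0.1]
gripper_width: 0.045
gripper_force: 0.0
```

```bash
python3 - <<'E'
from h import *; from plant import r
s=r.get_state(); print(s['time_s'],s['tcp_pos'],s['eef_rot'],s['gripper_width'])
c=r.camera_info('wrist'); im=r.capture('wrist'); cv2.imwrite('pics/w4.png',im[:,:,::-1])
m=mask(im,(100,120,60),(125,255,255),(100,20,420,228)); k=big(m)
P=np.array([onz(c,p[0],.009) for p in k]); print(circ(P),len(P),cv2.boundingRect(k))
k=big(mask(im,(0,0,170),(179,70,255),(200,100,320,225))); P=np.array([onz(c,p[0],.0288)[:2] for p in k])
print('cap',cv2.minAreaRect((P*1000).astype(np.float32)),cv2.minAreaRect(k))
E
```

```text
5.8 [0.61201709 0.31890592 0.16043702] [ 1.79975372e+02 -3.76971513e-03 -5.20044949e+01] 0.04495209458915653
(array([0.61221609, 0.31913273]), np.float64(0.044209854961681505)) 236 (219, 135, 86, 84)
cap ((614.4758911132812, 316.7182312011719), (30.530826568603516, 51.4162712097168), 37.91489791870117) ((261.5, 178.5), (51.0, 31.0), 90.0)
```

Call:
carry_out(
  targets=[
    [0,0,0.06,0,0,0],
    [0,0,0.06,0,0,0],
    [0,0,0.06,0,0,0],
    [0,0,0.06,0,0,0],
    [0,0,0.04,0,0,0],
  ],
)

```text
time_s: 6.48
tcp_pos: [0.6115, 0.3185, 0.0191]
eef_rot: [179.9, -0.0, -52.0]
contact_force: [-0.2, -0.3, -0.5]
gripper_width: 0.0612
gripper_force: 0.0
```

Call:
carry_out(
  targets=[
    [0,0,0,0,0,0],
    [0,0,0,0,0,0],
    [0,0,0,0,0,0],
  ],
)

```text
time_s: 6.85
tcp_pos: [0.6127, 0.3195, 0.0221]
eef_rot: [-179.9, 0.0, -52.0]
contact_force: [-0.8, 0.2, -0.4]
gripper_width: 0.0614
gripper_force: 0.0
```

Call:
carry_out(
  targets=[
    [0,0,0,0,0,0],
    [0,0,0,0,0,0],
    [0,0,0,0,0,0],
    [0,0,0,0,0,0],
    [0,0,0,0,0,0],
  ],
  hand=0,
)

```text
time_s: 7.48
tcp_pos: [0.612, 0.319, 0.0207]
eef_rot: [180.0, 0.0, -52.0]
contact_force: [0.1, -0.1, -0.6]
gripper_width: 0.0168
gripper_force: 0.0
```

Call:
carry_out(
  targets=[
    [0,0,0,0,0,0],
    [0,0,0,0,0,0],
    [0,0,0,0,0,0],
  ],
)

```text
time_s: 7.85
tcp_pos: [0.612, 0.319, 0.0207]
eef_rot: [-180.0, -0.0, -52.0]
contact_force: [-0.0, 0.1, -0.1]
gripper_width: 0.0005
gripper_force: 0.0
```

```bash
python3 - <<'E'
from h import *; from plant import r
s=r.get_state(); a=r.capture('scene')[140:240,280:400]; b=r.capture('wrist'); d=r.capture('side')[120:200,160:280]
cs=r.camera_info('scene'); cd=r.camera_info('side'); print(proj(cs,s['tcp_pos'])-[280,140],proj(cd,s['tcp_pos'])-[160,120])
f=lambda x:cv2.resize(x,(400,300),interpolation=cv2.INTER_CUBIC)
cv2.imwrite('pics/c5.png',np.vstack([np.hstack([f(a),f(d)]),np.hstack([f(b),f(b)])])[:,:,::-1])
E
```

```text
[61.53214081 40.6407635 ] [56.2774874  38.68354885]
```

View pics/c5.png

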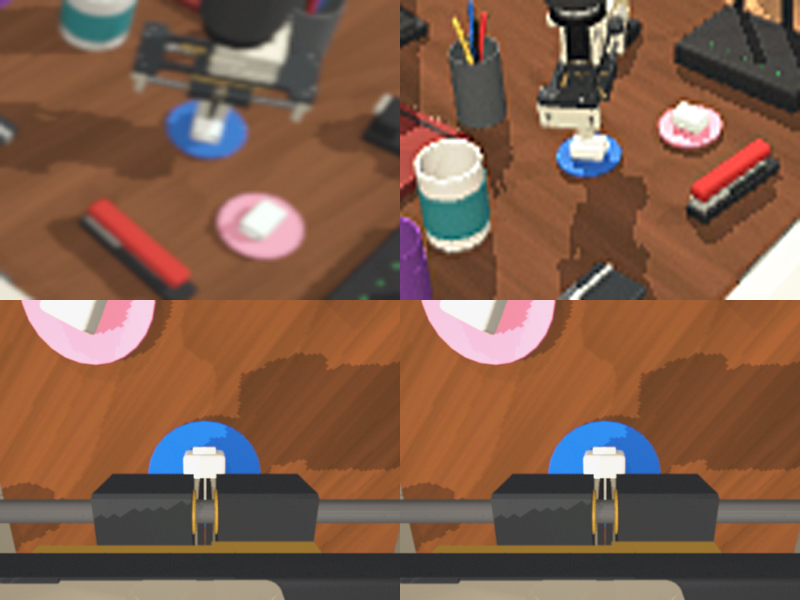

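The cap at (205,465 in the lower crops) is still below the closed fingers. The finger image also suggests the tips are shorter than stated, so I'll probe down gently onto the cap.

Call:
carry_out(
  targets=[
    [0,0,0.006,0,0,0],
    [0,0,0,0,0,0],
  ],
)

```text
time_s: 8.25
tcp_pos: [0.6118, 0.3188, 0.0173]
eef_rot: [180.0, 0.0, -52.0]
contact_force: [0.4, -0.0, -0.4]
gripper_width: 0.0007
gripper_force: 0.0
```

```bash
python3 - <<'E'
from h import *; from plant import r
s=r.get_state(); print({k:np.round(s[k],3) for k in s})
im=r.capture('wrist')[150:300,160:360]; a=r.capture('scene')[160:200,312:368]
cv2.imwrite('pics/c6.png',np.hstack([cv2.resize(im,(500,375),interpolation=cv2.INTER_NEAREST),cv2.resize(a,(300,375),interpolation=cv2.INTER_CUBIC)])[:,:,::-1])
c=r.camera_info('wrist'); A=R(s['eef_rot'])
for z in (.008,-.01,-.02,-.03): print(z,[proj(c,s['tcp_pos']+A@[.0095,y,z]).round(0) for y in (-.01,.01)])
E
```

```text
{'time_s': np.float64(8.25), 'joints': array([ 4.3662e+01,  3.0945e+01, -9.3480e+00, -5.0000e-03, -4.9743e+01,
       -5.6660e+00]), 'qd': array([-0.077, -0.172,  0.182,  0.073, -0.181, -0.025]), 'joint_torque': array([ 1.3000e-02, -6.6212e+01,  2.3839e+01,  5.6820e+00,  8.1000e-02,
        0.0000e+00]), 'tcp_pos': array([0.612, 0.319, 0.017]), 'eef_rot': array([179.964,   0.   , -52.007]), 'contact_force': array([ 0.42 , -0.025, -0.357]), 'moment': array([ 0.074, -0.046,  0.035]), 'gripper_force': np.float64(0.0), 'gripper_width': np.float64(0.001)}
0.008 [array([246., 213.]), array([279., 213.])]
-0.01 [array([245., 223.]), array([281., 223.])]
-0.02 [array([244., 230.]), array([282., 230.])]
-0.03 [array([243., 237.]), array([283., 237.])]
```

View pics/c6.png

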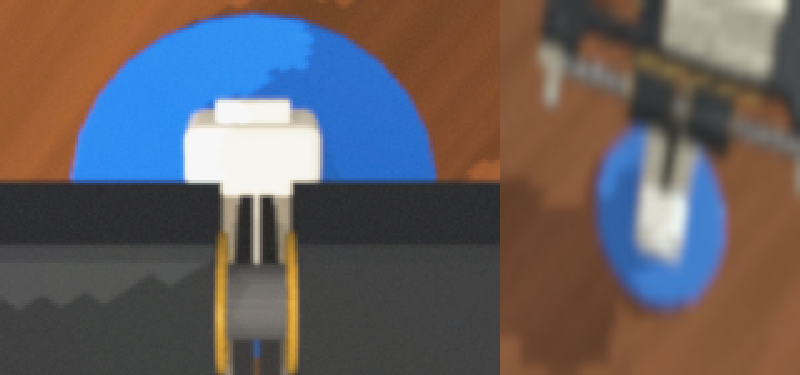

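Call:
carry_out(
  targets=[
    [0,0,0.005,0,0,0],
    [0,0,0,0,0,0],
  ],
)

```text
time_s: 8.6
tcp_pos: [0.6119, 0.3188, 0.0149]
eef_rot: [180.0, 0.0, -52.0]
contact_force: [-0.7, -0.8, -0.1]
gripper_width: 0.0002
gripper_force: 0.0
```

Call:
carry_out(
  targets=[
    [0,0,0.005,0,0,0],
    [0,0,0,0,0,0],
  ],
)

```text
time_s: 8.85
tcp_pos: [0.6119, 0.3188, 0.0124]
eef_rot: [180.0, -0.0, -52.0]
contact_force: [-0.0, -1.1, -0.9]
gripper_width: 0.0003
gripper_force: 0.0
```

Call:
carry_out(
  targets=[
    [0,0,0.005,0,0,0],
    [0,0,0,0,0,0],
  ],
)

```text
time_s: 9.1
tcp_pos: [0.6119, 0.3189, 0.0099]
eef_rot: [180.0, -0.0, -52.0]
contact_force: [0.1, -0.1, 0.6]
gripper_width: 0.0005
gripper_force: 0.0
```

Call:
carry_out(
  targets=[
    [0,0,0.003,0,0,0],
    [0,0,0,0,0,0],
  ],
)

```text
time_s: 9.35
tcp_pos: [0.6121, 0.319, 0.0096]
eef_rot: [-180.0, -0.0, -52.0]
contact_force: [-2.6, -0.5, 5.3]
gripper_width: 0.0005
gripper_force: 2.8
```

Call:
carry_out(
  targets=[
    [0,0,0.003,0,0,0],
    [0,0,0,0,0,0],
  ],
)

```text
time_s: 9.6
tcp_pos: [0.6122, 0.319, 0.0095]
eef_rot: [-180.0, -0.0, -52.0]
contact_force: [-5.0, -1.9, 14.4]
gripper_width: 0.0003
gripper_force: 7.5
```

Contact comes at TCP z = 9.7 mm on the 28.8 mm cap, so the fingertips really stand about 19 mm behind the reported TCP. I'll shift my heights by that and regrasp.

Call:
carry_out(
  targets=[
    [0,0,-0.06,0,0,0],
    [0,0,0,0,0,0],
    [0,0,0,0,0,0],
    [0,0,0,0,0,0],
    [0,0,0,0,0,0],
  ],
  hand=0.7,
)

```text
time_s: 10.22
tcp_pos: [0.6117, 0.3186, 0.0364]
eef_rot: [179.9, -0.0, -52.0]
contact_force: [0.3, -0.4, -0.4]
gripper_width: 0.0449
gripper_force: 0.0
```

Call:
carry_out(
  targets=[
    [0,0,0,0,0,0],
    [0,0,0,0,0,0],
  ],
)

```text
time_s: 10.48
tcp_pos: [0.612, 0.3189, 0.037]
eef_rot: [180.0, -0.0, -52.0]
contact_force: [0.7, 0.2, -0.1]
gripper_width: 0.0602
gripper_force: 0.0
```

```bash
python3 - <<'E'
from h import *; from plant import r
s=r.get_state(); print(s['time_s'],s['tcp_pos'],s['eef_rot'],s['gripper_width'])
c=r.camera_info('wrist'); im=r.capture('wrist')
k=big(mask(im,(100,120,60),(125,255,255),(100,20,420,222)))
P=np.array([onz(c,p[0],.01) for p in k if p[0][1]<217]); print(circ(P),len(P),cv2.boundingRect(k))
E
```

```text
10.475 [0.61199978 0.31891268 0.03697713] [ 1.79982400e+02 -2.32590012e-03 -5.20062019e+01] 0.06021238925417754
(array([0.62012642, 0.30946686]), np.float64(0.03152191909026238)) 295 (196, 151, 132, 71)
```

Call:
carry_out(
  targets=[
    [0,0,0.04,0,0,0],
    [0,0,0.03,0,0,0],
    [0,0,0.017,0,0,0],
    [0,0,0,0,0,0],
  ],
)

```text
time_s: 11.02
tcp_pos: [0.6117, 0.3186, -0.0072]
eef_rot: [179.9, -0.0, -52.0]
contact_force: [-0.1, 0.5, 0.1]
gripper_width: 0.0612
gripper_force: 0.0
```

Call:
carry_out(
  targets=[
    [0,0,0,0,0,0],
    [0,0,0,0,0,0],
    [0,0,0,0,0,0],
    [0,0,0,0,0,0],
    [0,0,0,0,0,0],
  ],
  hand=0,
  squeeze=15,
)

```text
time_s: 11.65
tcp_pos: [0.6122, 0.3191, -0.006]
eef_rot: [-180.0, -0.0, -52.0]
contact_force: [-0.7, -0.9, 2.2]
gripper_width: 0.0299
gripper_force: 15.0
```

Call:
carry_out(
  targets=[
    [0,0,0,0,0,0],
    [0,0,0,0,0,0],
  ],
)

```text
time_s: 11.9
tcp_pos: [0.6121, 0.3191, -0.006]
eef_rot: [-180.0, -0.0, -52.0]
contact_force: [-1.5, -0.4, 5.0]
gripper_width: 0.03
gripper_force: 15.0
```

Call:
carry_out(
  targets=[
    [0,0,-0.03,0,0,0],
    [0,0,-0.08,0,0,0],
    [0,0,-0.1,0,0,0],
    [0,0,-0.07,0,0,0],
    [0,0,0,0,0,0],
  ],
)

```text
time_s: 12.52
tcp_pos: [0.6138, 0.3202, 0.1386]
eef_rot: [-179.6, -0.0, -52.0]
contact_force: [0.3, -0.5, -1.8]
gripper_width: 0.0299
gripper_force: 15.0
```

Call:
carry_out(
  targets=[
    [-0.057,0.063,0,0,0,0],
    [-0.057,0.063,0,0,0,0],
    [-0.057,0.063,0,0,0,0],
    [-0.057,0.063,0,0,0,0],
    [-0.056,0.064,0,0,0,0],
  ],
)

```text
time_s: 13.15
tcp_pos: [0.3986, 0.3332, 0.1334]
eef_rot: [180.0, -0.0, -52.0]
contact_force: [-0.7, 0.4, 0.1]
gripper_width: 0.0298
gripper_force: 15.0
```

Call:
carry_out(
  targets=[
    [0,0,0,0,0,0],
    [0,0,0,0,0,0],
    [0,0,0,0,0,0],
  ],
)

```text
time_s: 13.52
tcp_pos: [0.4007, 0.3335, 0.1335]
eef_rot: [180.0, -0.0, -52.0]
contact_force: [0.9, 0.4, -0.5]
gripper_width: 0.03
gripper_force: 15.0
```

```bash
python3 - <<'E'
from h import *; from plant import r
s=r.get_state(); print(s['time_s'],s['tcp_pos'],s['eef_rot'],s['gripper_width'],rows(s,(.4003,.3336,.105),(180,0,-52)))
o=s['tcp_pos']+[0,0,.006]
c=r.camera_info('wrist'); im=r.capture('wrist'); cv2.imwrite('pics/w7.png',im[:,:,::-1])
A=R(s['eef_rot'])
k=big(mask(im,(100,120,60),(125,255,255),(60,20,460,222)))
P=np.array([onz(c,p[0],o[2]+.01) for p in k if p[0][1]<215])
from scipy.optimize import least_squares
x0,y0,w,h=cv2.boundingRect(k)
P=np.array([onz(c,p[0],o[2]+.01) for p in k if p[0][1]<min(215,y0+h-4)])
f=least_squares(lambda q:np.linalg.norm(P[:,:2]-q,axis=1)-.045,s['tcp_pos'][:2]+.01,loss='soft_l1',f_scale=.001)
print('flange',f.x,np.abs(f.fun).mean(),len(P),(x0,y0,w,h),'off tool',A.T@np.r_[f.x-s['tcp_pos'][:2],0])
# same from scene/side: blue extents
for n in ('scene','side'):
    cc=r.camera_info(n); i2=r.capture(n); u=proj(cc,o).astype(int)
    k=big(mask(i2,(100,120,60),(125,255,255),(u[0]-30,u[1]-25,u[0]+30,u[1]+25))); print(n,u,cv2.boundingRect(k),proj(cc,o+[0,0,.008]))
    i2=i2[u[1]-40:u[1]+60,u[0]-67:u[0]+67]; cv2.imwrite(f'pics/{n}7.png',i2[:,:,::-1])
E
python3 -c "
import cv2,numpy as np
a=[cv2.resize(cv2.imread('pics/%s7.png'%n),(400,300),interpolation=cv2.INTER_CUBIC) for n in('scene','side','w')]
cv2.imwrite('pics/c7.png',np.vstack([np.hstack(a[:2]),np.hstack([a[2],a[2]])]))"
```

```text
13.525 [0.40072525 0.33353013 0.13351771] [ 1.79983898e+02 -1.18137438e-02 -5.20454135e+01] 0.03001192882199819 (array([-0.0006,  0.0006,  0.057 ]), array([ 0.0003, -0.0002, -0.0008]))
flange [0.39992258 0.33479696] 0.005916454649114003 251 (183, 163, 159, 59) off tool [-1.49256889e-03 -1.46240193e-04 -3.48849153e-07]
scene [311 124] (302, 121, 22, 11) [311.35710087 123.47034636]
side [172 154] (162, 148, 22, 11) [172.69224387 152.74603675]
```

```bash
python3 - <<'E'
from h import *; from plant import r
from scipy.optimize import least_squares
s=r.get_state(); c=r.camera_info('wrist'); im=cv2.imread('pics/w7.png')[:,:,::-1].copy(); A=R(s['eef_rot'])
m=mask(im,(100,120,60),(125,255,255),(60,20,460,215)); cols=np.where(m.any(0))[0]; pts=[(u,np.argmax(m[:,u]>0)) for u in cols]
for dz in (.0095,.010):
  P=np.array([onz(c,p,s['tcp_pos'][2]+.006+dz)[:2] for p in pts if p[1]<210])
  f=least_squares(lambda q:np.linalg.norm(P-q,axis=1)-.045,s['tcp_pos'][:2],loss='soft_l1',f_scale=.001)
  print(f.x,np.abs(f.fun).mean(),len(P),circ(P),A.T@np.r_[f.x-s['tcp_pos'][:2],0])
E
```

```text
[0.40027831 0.33405894] 0.00015709882658205128 150 (array([0.40055438, 0.33369756]), np.float64(0.044601980054287914)) [-7.84960149e-04 -1.40573339e-04 -2.82624063e-07]
[0.40032096 0.33400808] 0.00016386440990804317 150 (array([0.40069207, 0.33352258]), np.float64(0.044464383148439306)) [-7.18623375e-04 -1.42941108e-04 -2.66819924e-07]
```

Call:
carry_out(
  targets=[
    [0,0,0.03,0,0,0],
    [0,0,0.03,0,0,0],
    [0,0,0.015,0,0,0],
    [0,0,0,0,0,0],
  ],
)

```text
time_s: 14.18
tcp_pos: [0.3998, 0.3331, 0.0952]
eef_rot: [179.9, -0.0, -52.0]
contact_force: [-0.3, -0.5, -0.1]
gripper_width: 0.0297
gripper_force: 15.0
```

Call:
carry_out(
  targets=[
    [0,0,0.004,0,0,0],
    [0,0,0.004,0,0,0],
    [0,0,0.003,0,0,0],
    [0,0,0,0,0,0],
  ],
)

```text
time_s: 14.68
tcp_pos: [0.4001, 0.3336, 0.0907]
eef_rot: [-180.0, 0.0, -52.0]
contact_force: [-0.1, 0.1, -0.2]
gripper_width: 0.0302
gripper_force: 15.0
```

Call:
carry_out(
  targets=[
    [0,0,0.003,0,0,0],
    [0,0,0.002,0,0,0],
    [0,0,0,0,0,0],
  ],
)

```text
time_s: 15.05
tcp_pos: [0.4001, 0.3336, 0.0881]
eef_rot: [180.0, -0.0, -52.0]
contact_force: [0.1, 0.7, -0.8]
gripper_width: 0.0298
gripper_force: 15.0
```

Call:
carry_out(
  targets=[
    [0,0,0.002,0,0,0],
    [0,0,0.001,0,0,0],
    [0,0,0,0,0,0],
  ],
)

```text
time_s: 15.42
tcp_pos: [0.4002, 0.3337, 0.088]
eef_rot: [-180.0, -0.0, -52.0]
contact_force: [-4.5, -2.8, 12.6]
gripper_width: 0.0297
gripper_force: 15.0
```

Call:
carry_out(
  targets=[
    [0,0,0,0,0,0],
    [0,0,0,0,0,0],
    [0,0,0,0,0,0],
    [0,0,0,0,0,0],
  ],
  hand=0.7,
)

```text
time_s: 15.92
tcp_pos: [0.4001, 0.3335, 0.0866]
eef_rot: [180.0, -0.0, -52.0]
contact_force: [-0.3, -0.9, 0.0]
gripper_width: 0.0602
gripper_force: 0.0
```

Call:
carry_out(
  targets=[
    [0,0,-0.02,0,0,0],
    [0,0,-0.06,0,0,0],
    [0,0,-0.1,0,0,0],
    [0,0,-0.1,0,0,0],
    [0,0,-0.05,0,0,0],
  ],
)

```text
time_s: 16.55
tcp_pos: [0.4008, 0.3343, 0.2557]
eef_rot: [-179.7, 0.1, -52.0]
contact_force: [-0.3, 0.4, -0.3]
gripper_width: 0.0612
gripper_force: 0.0
```

Call:
carry_out(
  targets=[
    [-0.12,0,0,0,0,0],
    [-0.06,0,0,0,0,0],
    [0,0,0,0,0,0],
  ],
)

```text
time_s: 16.92
tcp_pos: [0.3437, 0.4058, 0.2524]
eef_rot: [-180.0, 0.0, -51.9]
contact_force: [-0.2, -1.0, -0.5]
gripper_width: 0.0614
gripper_force: 0.0
```

```bash
python3 - <<'E'
from h import *; from plant import r
s=r.get_state(); print(s['time_s'],s['tcp_pos'],s['eef_rot'],s['gripper_width'],s['joints'].round(1))
c=r.camera_info('wrist'); im=r.capture('wrist'); cv2.imwrite('pics/w8.png',im[:,:,::-1])
m=mask(im,(100,120,60),(125,255,255),(60,0,460,225)); k=big(m); print(cv2.boundingRect(k))
for z in (.104,): 
  P=np.array([onz(c,p[0],z) for p in cv2.convexHull(k)]); print(circ(P))
for n in ('scene','side'):
    i2=r.capture(n); u=proj(r.camera_info(n),(.4,.334,.08)).astype(int); cv2.imwrite(f'pics/{n}8.png',i2[u[1]-30:u[1]+30,u[0]-40:u[0]+40][:,:,::-1])
a=[cv2.resize(cv2.imread('pics/%s8.png'%n),(400,300),interpolation=cv2.INTER_CUBIC) for n in('scene','side','w')]
cv2.imwrite('pics/c8.png',np.vstack([np.hstack(a[:2]),np.hstack([a[2],a[2]*0])]))
E
```

```text
16.925 [0.34368932 0.40582956 0.25237583] [-1.79966139e+02  2.10768227e-02 -5.18669409e+01] 0.061393039013728154 [ 70.9   5.4 -13.2   0.  -71.4 -32.7]
(217, 36, 92, 97)
(array([0.39987835, 0.33362391]), np.float64(0.04436949795066311))
```

View pics/c8.png

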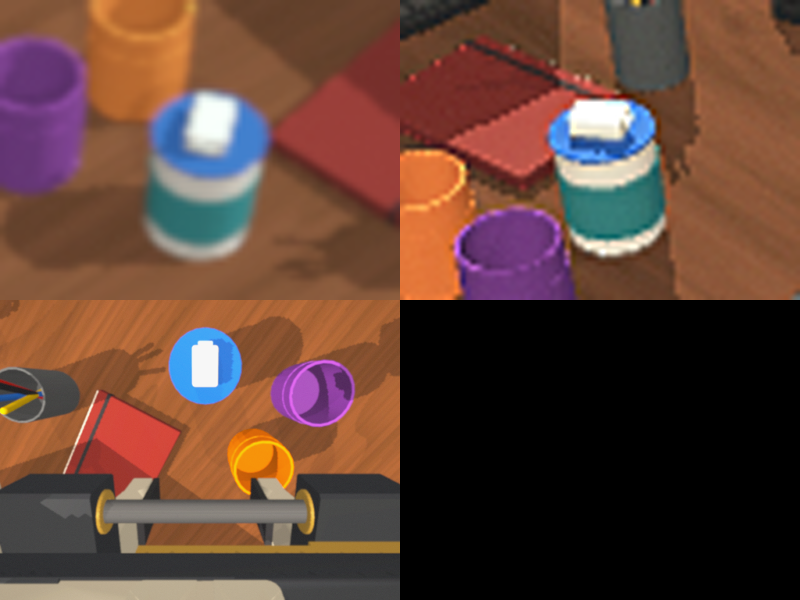

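The cover sits level on the rim in both views, centred within 1 mm of the tub. Next I'll look at the scanner front from above.

Call:
carry_out(
  targets=[
    [0.106,-0.003,-0.01,0,0,0],
    [0.106,-0.003,-0.01,0,0,0],
    [0.106,-0.003,-0.01,0,0,0],
    [0.106,-0.003,-0.01,0,0,0],
    [0.106,-0.003,-0.01,0,0,0],
  ],
  hand=0,
)

```text
time_s: 17.7
tcp_pos: [0.5149, 0.1978, 0.2773]
eef_rot: [-180.0, -0.0, -52.1]
contact_force: [-0.1, 0.9, 0.1]
gripper_width: 0.0167
gripper_force: 0.0
```

Call:
carry_out(
  targets=[
    [0.106,0,0,0,0,0],
    [0.106,0,0,0,0,0.15],
    [0,0,0,0,0,0.15],
    [0,0,0,0,0,0.15],
    [0,0,0,0,0,0],
  ],
)

```text
time_s: 18.32
tcp_pos: [0.5791, 0.1155, 0.2768]
eef_rot: [180.0, -0.0, -79.0]
contact_force: [0.6, -0.1, 0.8]
gripper_width: 0.0006
gripper_force: 0.0
```

```bash
python3 - <<'E'
from h import *; from plant import r
s=r.get_state(); print(s['time_s'],s['tcp_pos'],s['eef_rot'],s['gripper_width'],s['joints'].round(1))
c=r.camera_info('wrist'); np.savez('w9.npz',**c); im=r.capture('wrist'); cv2.imwrite('pics/w9.png',im[:,:,::-1])
for p in ((.6,-.036,.05),(.412,-.075,.068),(.802,-.005,.068),(.7,.12,.04)): print(proj(c,p).round())
m=mask(im,(0,0,150),(179,70,255),(0,0,512,225)); k=big(m); a=cv2.approxPolyDP(cv2.convexHull(k),5,True)[:,0]
print([(tuple(map(int,p)),onz(c,p,.068)[:2].round(3)) for p in a])
cv2.imwrite('pics/w9v.png',cv2.resize(im[:235],(800,367))[:,:,::-1])
E
```

```text
18.325 [0.57908191 0.11551793 0.27677615] [ 1.79988799e+02 -6.87856385e-03 -7.90377920e+01] 0.0005595049303443768 [ 30.2  10.5  -4.    0.  -75.5 -19.3]
[270.  34.]
[445.  28.]
[82. 22.]
[170. 150.]
[((449, 0), array([ 0.417, -0.101])), ((440, 30), array([ 0.417, -0.072])), ((93, 25), array([ 0.79 , -0.005])), ((84, 21), array([ 0.8  , -0.007])), ((81, 0), array([ 0.804, -0.027]))]
```

View pics/w9v.png

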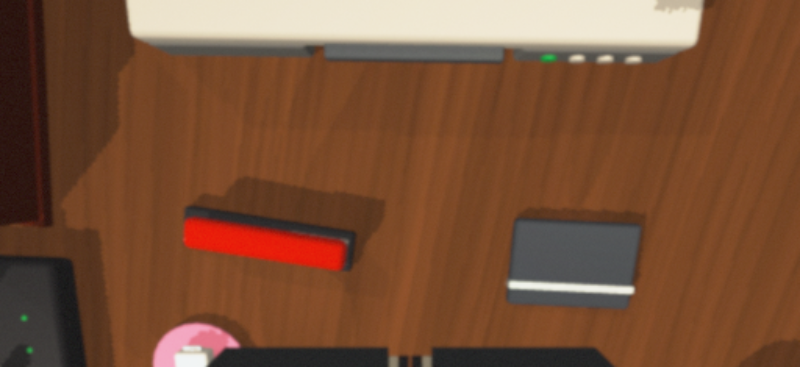

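The picture shows the lip's outer edge running from (323,58) to (503,63) in the enlarged view, the stapler at (185–352, 207–270) and the drive at (508–640, 220–307).

```bash
python3 - <<'E'
from h import *; from plant import r
c=dict(np.load('w9.npz')); im=cv2.imread('pics/w9.png'); f=512/800
A=onz(c,(323*f,58*f),.053)[:2]; B=onz(c,(503*f,63*f),.053)[:2]; print('lip',A,B,np.linalg.norm(A-B),(A+B)/2)
g=im[:60,:,2].astype(int)
L=[]
for u in range(110,430,10): # white lid lower edge
    col=im[:60,u].astype(int).min(1); v=np.where(col>150)[0].max(); L.append(onz(c,(u,v+.5),.066)[:2])
L=np.array(L); k=np.polyfit(L[:,0],L[:,1],1); print('front edge',k,np.degrees(np.arctan(k[0])),np.abs(np.polyval(k,L[:,0])-L[:,1]).max())
for n,p in dict(st1=(187,240),st2=(350,268),st3=(352,232),d1=(515,220),d2=(640,225)).items(): print(n,onz(c,(p[0]*f,p[1]*f),.04 if n[0]=='s' else .014)[:2].round(3))
E
```

```text
lip [ 0.66981346 -0.01853994] [ 0.5396533  -0.04024825] 0.13195801067248816 [ 0.60473338 -0.02939409]
front edge [ 0.16963855 -0.14155545] 9.627916454461099 0.009142962188376014
st1 [0.763 0.137]
st2 [0.627 0.135]
st3 [0.63  0.105]
d1 [0.494 0.071]
d2 [0.386 0.055]
```

Call:
carry_out(
  targets=[
    [0,0,0,0,0,0.025],
    [0,0,0,0,0.153,0],
    [0,0,0,0,0.153,0],
    [0,0,0,0,0.153,0],
  ],
)

```text
time_s: 18.88
tcp_pos: [0.5793, 0.1172, 0.2779]
eef_rot: [-179.9, -27.8, -80.5]
contact_force: [0.5, -0.9, -0.2]
gripper_width: 0.0007
gripper_force: 0.0
```

Call:
carry_out(
  targets=[
    [0,0,0,0,0.153,0],
    [0,0,0,0,0.153,0],
    [0,0,0,0,0.153,0],
    [0,0,0,0,0,0],
  ],
)

```text
time_s: 19.38
tcp_pos: [0.5784, 0.1178, 0.274]
eef_rot: [179.4, -55.4, -79.8]
contact_force: [-0.0, -0.6, 0.4]
gripper_width: 0.001
gripper_force: 0.0
```

```bash
cat >> h.py <<'E'
g=np.radians(9.5); E=np.array([np.sin(g),-np.cos(g),0]); Z=np.array([0,0,1.]); LIP=np.array([.6047,-.0294,.048]); HIN=LIP+.27*E
def pose(tip,th):
    "TCP and rotation for a fingertip position and tilt below horizontal"
    t=np.radians(th); d=np.cos(t)*E-np.sin(t)*Z; x=np.sin(t)*E+np.cos(t)*Z
    return tip+.019*d, np.c_[x,np.cross(d,x),d]
def go(s,tip,th):
    p,M=pose(tip,th); A=R(s['eef_rot'])
    return (A.T@(p-s['tcp_pos'])/.5).round(4), (Ro.from_matrix(A.T@M).as_rotvec(degrees=True)/60).round(4)
E
python3 - <<'E'
from h import *; from plant import r
s=r.get_state(); print(s['time_s'],s['tcp_pos'],s['eef_rot'],s['joints'].round(1))
print(R(s['eef_rot']).round(3),pose(LIP,35)[1].round(3))
for q in (.12,.02): 
  t=LIP-.045*E; t[2]=q; print(go(s,t,35))
E
```

```text
19.375 [0.57839511 0.11781626 0.27399698] [179.39895542 -55.41302346 -79.82402083] [ 53.   25.3 -19.2  36.6 -90.4 -58.5]
[[ 0.1   -0.986  0.135]
 [-0.559 -0.168 -0.812]
 [ 0.823  0.006 -0.568]] [[ 0.095 -0.986  0.135]
 [-0.566 -0.165 -0.808]
 [ 0.819  0.    -0.574]]
(array([-0.1351, -0.0045,  0.385 ]), array([ 0.0008, -0.0069,  0.0064]))
(array([-0.2998, -0.0057,  0.4985]), array([ 0.0008, -0.0069,  0.0064]))
```

```bash
python3 - <<'E'
from h import *; from plant import r
s=r.get_state()
for q in (.12,.02): 
  t=LIP-.015*E; t[2]=q; print(go(s,t,35))
E
```

```text
(array([-0.1011, -0.0043,  0.4343]), array([ 0.0008, -0.0069,  0.0064]))
(array([-0.2657, -0.0055,  0.5479]), array([ 0.0008, -0.0069,  0.0064]))
```

Call:
carry_out(
  targets=[
    [-0.02,-0.001,0.087,0,-0.007,0.006],
    [-0.02,-0.001,0.087,0,0,0],
    [-0.02,-0.001,0.087,0,0,0],
    [-0.02,-0.001,0.087,0,0,0],
    [-0.02,0,0.086,0,0,0],
  ],
)

```text
time_s: 20.0
tcp_pos: [0.6064, -0.0296, 0.1106]
eef_rot: [-179.3, -54.5, -81.3]
contact_force: [1.0, 1.0, 0.5]
gripper_width: 0.0005
gripper_force: 0.0
```

Call:
carry_out(
  targets=[
    [0,0,0,0,0,0],
    [0,0,0,0,0,0],
  ],
)

```text
time_s: 20.25
tcp_pos: [0.6065, -0.0288, 0.1117]
eef_rot: [-179.3, -54.6, -81.3]
contact_force: [0.7, 0.9, 1.5]
gripper_width: 0.0002
gripper_force: 0.0
```

```bash
python3 - <<'E'
from h import *; from plant import r
s=r.get_state(); print(s['time_s'],s['tcp_pos'],s['eef_rot'],s['contact_force'],s['joints'].round(1))
for a,q in ((-.015,.02),(.015,.02)): 
  t=LIP+a*E; t[2]=q; print(go(s,t,35))
im=r.capture('wrist'); c=r.camera_info('wrist'); cv2.imwrite('pics/w10.png',im[:,:,::-1])
E
```

```text
20.25 [ 0.60654761 -0.02876979  0.11174628] [-179.30710828  -54.56156041  -81.29119717] [0.6615993  0.91349151 1.54356843] [ 39.   30.3 -38.   50.4 -67.  -70. ]
(array([-0.1662,  0.0053,  0.1205]), array([-0.0008,  0.0073, -0.0076]))
(array([-0.1314,  0.005 ,  0.1693]), array([-0.0008,  0.0073, -0.0076]))
```

Call:
carry_out(
  targets=[
    [-0.042,0.002,0.03,0,0.007,-0.007],
    [-0.042,0.001,0.03,0,0,0],
    [-0.042,0.001,0.03,0,0,0],
    [-0.04,0.001,0.03,0,0,0],
    [0,0,0,0,0,0],
  ],
)

```text
time_s: 20.92
tcp_pos: [0.6038, -0.0303, 0.008]
eef_rot: [179.8, -55.1, -80.3]
contact_force: [0.6, -0.3, 0.2]
gripper_width: 0.0005
gripper_force: 0.0
```

```bash
python3 - <<'E'
from h import *; from plant import r
s=r.get_state(); print(s['time_s'],s['tcp_pos'],s['eef_rot'],s['contact_force'],s['joints'].round(1))
for a,q in ((-.015,.02),(.015,.02)): 
  t=LIP+a*E; t[2]=q; print(go(s,t,35))
E
```

```text
20.925 [ 0.60382258 -0.03028692  0.00801696] [179.8461016  -55.09046834 -80.28121426] [ 0.64103595 -0.25508347  0.21196269] [ 37.7  39.  -41.5  56.6 -60.  -80.2]
(array([ 0.0016, -0.002 , -0.0015]), array([-0.0004, -0.0015,  0.0021]))
(array([ 0.0359, -0.0019,  0.0477]), array([-0.0004, -0.0015,  0.0021]))
```

Call:
carry_out(
  targets=[
    [0.012,-0.001,0.016,0,0,0],
    [0.012,-0.001,0.016,0,0,0],
    [0.011,0,0.015,0,0,0],
    [0,0,0,0,0,0],
  ],
)

```text
time_s: 21.42
tcp_pos: [0.6092, -0.061, 0.0096]
eef_rot: [180.0, -55.1, -80.5]
contact_force: [-0.2, 0.2, -1.0]
gripper_width: 0.0006
gripper_force: 0.0
```

```bash
cat >> h.py <<'E'
def tip(phi,th,u=.254):
    f,k=np.radians(phi),np.radians(th-phi)
    v=.0095/np.cos(k)+(.27-u)*np.tan(k) if k>0 else .0095*np.cos(k)
    O=-np.cos(f)*E+np.sin(f)*Z; N=-np.sin(f)*E-np.cos(f)*Z
    return HIN+u*O-(-v)*N if 0 else HIN+u*O+v*np.array([*(np.sin(f)*-E[:2]),-np.cos(f)])
def plan(phis,s):
    T=lambda f:35-25*f/60
    p,A=s['tcp_pos'],R(s['eef_rot'])
    for f in phis:
        q,M=pose(tip(f,T(f)),T(f))
        print(f,(A.T@(q-p)/.5).round(4),(Ro.from_matrix(A.T@M).as_rotvec(degrees=True)/60).round(4),'tip',tip(f,T(f)).round(3)); p,A=q,M
E
python3 - <<'E'
from h import *; from plant import r
s=r.get_state(); print(s['time_s'],s['tcp_pos'],s['eef_rot'],s['contact_force'],s['joints'].round(1))
plan([0,2,4,8,12,16,20,24,28,32,36,40,44,48,52,56,60],s)
E
```

```text
21.425 [ 0.60921891 -0.06099652  0.00964985] [179.95904314 -55.06951942 -80.52689844] [-0.20612746  0.16882279 -1.03410323] [ 34.   38.3 -43.2  60.5 -59.  -80.9]
0 [ 0.0072 -0.0015 -0.0059] [ 0.0011 -0.0012 -0.0003] tip [ 0.607 -0.045  0.025]
2 [ 0.0169  0.     -0.0129] [-0.      0.0139  0.    ] tip [ 0.607 -0.045  0.036]
4 [ 0.0174  0.     -0.0119] [0.     0.0139 0.    ] tip [ 0.607 -0.044  0.046]
8 [ 0.0359 -0.     -0.0209] [-0.      0.0278 -0.    ] tip [ 0.607 -0.045  0.066]
12 [ 0.0373 -0.     -0.0168] [-0.      0.0278  0.    ] tip [ 0.608 -0.048  0.086]
16 [ 0.0384  0.     -0.0128] [0.     0.0278 0.    ] tip [ 0.608 -0.051  0.105]
20 [ 0.0392  0.     -0.0087] [-0.      0.0278 -0.    ] tip [ 0.609 -0.056  0.124]
24 [ 0.0396  0.     -0.0046] [0.     0.0278 0.    ] tip [ 0.61  -0.063  0.142]
28 [ 0.0372 -0.     -0.0007] [-0.      0.0278 -0.    ] tip [ 0.612 -0.07   0.159]
32 [0.0367 0.     0.0028] [-0.      0.0278  0.    ] tip [ 0.613 -0.078  0.175]
36 [0.0364 0.     0.0064] [-0.      0.0278 -0.    ] tip [ 0.614 -0.088  0.19 ]
40 [ 0.0358 -0.      0.0099] [ 0.      0.0278 -0.    ] tip [ 0.616 -0.098  0.205]
44 [0.0348 0.     0.0134] [ 0.      0.0278 -0.    ] tip [ 0.618 -0.11   0.218]
48 [ 0.0334 -0.      0.0168] [ 0.      0.0278 -0.    ] tip [ 0.62  -0.122  0.231]
52 [ 0.0317 -0.      0.0201] [-0.      0.0278  0.    ] tip [ 0.622 -0.136  0.244]
56 [0.0296 0.     0.0231] [0.     0.0278 0.    ] tip [ 0.625 -0.15   0.255]
60 [ 0.0272 -0.      0.026 ] [-0.      0.0278 -0.    ] tip [ 0.627 -0.165  0.265]
```

Call:
carry_out(
  targets=[
    [0.007,-0.0015,-0.006,0,0,0],
    [0.017,0,-0.013,0,0.014,0],
    [0.0175,0,-0.012,0,0.014,0],
    [0,0,0,0,0,0],
    [0,0,0,0,0,0],
  ],
)

```text
time_s: 22.05
tcp_pos: [0.6103, -0.0579, 0.0349]
eef_rot: [180.0, -56.7, -80.4]
contact_force: [-0.5, 3.1, -2.1]
gripper_width: 0.0004
gripper_force: 1.8
```

```bash
python3 - <<'E'
from h import *; from plant import r
s=r.get_state(); print(s['time_s'],s['tcp_pos']-.019*R(s['eef_rot'])[:,2],s['eef_rot'],s['contact_force'],s['moment'],s['joints'].round(1))
E
```

```text
22.05 [ 0.60763737 -0.04227133  0.04529258] [179.95403327 -56.71950046 -80.37097306] [-0.4823625   3.13934731 -2.12188916] [ 3.99251962  0.64667296 -0.02286118] [ 35.2  37.1 -42.4  58.8 -61.8 -79.2]
```

Lid weight is on the finger (about 3.7 N), so I'll continue along the arc.

Call:
carry_out(
  targets=[
    [0.036,0,-0.021,0,0.028,0],
    [0.037,0,-0.017,0,0.028,0],
    [0.0385,0,-0.013,0,0.028,0],
    [0.039,0,-0.009,0,0.028,0],
    [0.0395,0,-0.0045,0,0.028,0],
  ],
)

```text
time_s: 22.68
tcp_pos: [0.6133, -0.0783, 0.1348]
eef_rot: [179.8, -65.2, -80.3]
contact_force: [-0.1, -0.2, -3.4]
gripper_width: 0.0001
gripper_force: 1.3
```

Call:
carry_out(
  targets=[
    [0.037,0,-0.001,0,0.028,0],
    [0.0365,0,0.003,0,0.028,0],
    [0.0365,0,0.0065,0,0.028,0],
    [0,0,0,0,0,0],
  ],
)

```text
time_s: 23.18
tcp_pos: [0.6177, -0.1037, 0.1838]
eef_rot: [180.0, -70.2, -80.5]
contact_force: [-1.5, 2.6, -1.3]
gripper_width: 0.0006
gripper_force: 1.0
```

```bash
python3 - <<'E'
from h import *; from plant import r
s=r.get_state(); print(s['time_s'],s['tcp_pos']-.019*R(s['eef_rot'])[:,2],s['eef_rot'],s['contact_force'],s['joints'].round(1))
plan([40,44,48,52,56,60,62],s)
c=r.camera_info('side'); im=r.capture('side'); cv2.imwrite('pics/s11.png',im[:,:,::-1])
E
```

```text
23.175 [ 0.61471065 -0.08607466  0.19021047] [179.99116906 -70.24412122 -80.48773944] [-1.52534908  2.5987936  -1.32880793] [ 34.2  31.4 -41.6  60.9 -78.  -74.2]
40 [0.0361 0.001  0.0133] [-0.      0.0237  0.0001] tip [ 0.616 -0.098  0.205]
44 [0.0348 0.     0.0134] [ 0.      0.0278 -0.    ] tip [ 0.618 -0.11   0.218]
48 [ 0.0334 -0.      0.0168] [ 0.      0.0278 -0.    ] tip [ 0.62  -0.122  0.231]
52 [ 0.0317 -0.      0.0201] [-0.      0.0278  0.    ] tip [ 0.622 -0.136  0.244]
56 [0.0296 0.     0.0231] [0.     0.0278 0.    ] tip [ 0.625 -0.15   0.255]
60 [ 0.0272 -0.      0.026 ] [-0.      0.0278 -0.    ] tip [ 0.627 -0.165  0.265]
62 [ 0.0125 -0.      0.0141] [0.     0.0139 0.    ] tip [ 0.629 -0.173  0.27 ]
```

Call:
carry_out(
  targets=[
    [0.036,0,0.011,0,0.026,0],
    [0.035,0,0.0135,0,0.028,0],
    [0.0335,0,0.017,0,0.028,0],
    [0.0315,0,0.02,0,0.028,0],
    [0.0295,0,0.023,0,0.028,0],
  ],
)

```text
time_s: 23.85
tcp_pos: [0.6284, -0.1676, 0.2515]
eef_rot: [179.8, -78.6, -80.3]
contact_force: [-0.1, 0.9, -1.9]
gripper_width: 0.0005
gripper_force: 0.8
```

Call:
carry_out(
  targets=[
    [0.015,0,0.013,0,0.014,0],
    [0.012,0,0.013,0,0.014,0],
    [0,0,0,0,0,0],
    [0,0,0,0,0,0],
    [0,0,0,0,0,0],
  ],
)

```text
time_s: 24.48
tcp_pos: [0.6308, -0.1815, 0.2612]
eef_rot: [179.7, -80.2, -80.1]
contact_force: [-1.3, 0.5, -1.7]
gripper_width: 0.0006
gripper_force: 0.6
```

```bash
python3 - <<'E'
from h import *; from plant import r
s=r.get_state(); t=s['tcp_pos']-.019*R(s['eef_rot'])[:,2]; print(s['time_s'],t,tip(60,10),s['eef_rot'],s['contact_force'],s['qd'].round(2),s['joints'].round(1))
# lid angle implied by the tip's upper front corner
k=t+.0095*R(s['eef_rot'])[:,0]-HIN; print('corner angle',np.degrees(np.arctan2(k[2],-k@E)),'u',np.hypot(k[2],k@E))
# lid angle from images: project lid corners for angles
O=lambda f,u,y,v=0:HIN+u*(-np.cos(f)*E+np.sin(f)*Z)+v*(np.sin(f)*E+np.cos(f)*Z)+y*np.cross(Z,E)
cs=[]
for n in ('scene','side'):
    c=r.camera_info(n); im=r.capture(n)
    for f in (50,60,70):
        q=[proj(c,O(np.radians(f),.26,y,.02)) for y in (-.2,.2)]; print(n,f,np.round(q))
        if f==60:
            for p in q: cv2.circle(im,tuple(int(i) for i in p),2,(255,0,0),-1)
    cs.append(cv2.resize(im,(400,300)))
cv2.imwrite('pics/c12.png',np.hstack(cs)[:,:,::-1])
E
```

```text
24.475 [ 0.62772333 -0.16300662  0.26441438] [ 0.62742898 -0.165223    0.26491721] [179.65899513 -80.15739864 -80.1193672 ] [-1.30714777  0.52681596 -1.69060104] [ 0.02  0.06 -0.01  0.06 -0.01 -0.04] [ 25.6  29.3 -44.5  71.9 -84.9 -74.3]
corner angle 59.53572017062547 u 0.26193602067035127
scene 50 [[197. 174.]
 [295. 254.]]
scene 60 [[187. 177.]
 [286. 260.]]
scene 70 [[175. 182.]
 [275. 268.]]
side 50 [[266. 181.]
 [325. 130.]]
side 60 [[277. 180.]
 [335. 127.]]
side 70 [[288. 180.]
 [345. 127.]]
```

View pics/c12.png

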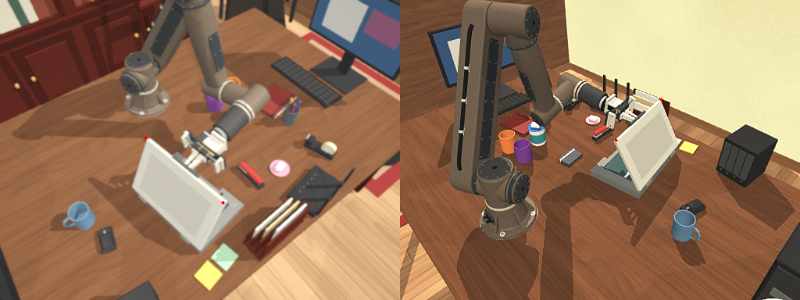

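The pictures show the lid up with its corners at the 60° marks. The finger is under the lip, and the tub and the other things are in place. I'll let it settle, check and hand in.

Call:
carry_out(
  targets=[
    [0,0,0,0,0,0],
    [0,0,0,0,0,0],
    [0,0,0,0,0,0],
    [0,0,0,0,0,0],
    [0,0,0,0,0,0],
  ],
)

```text
time_s: 25.2
tcp_pos: [0.6309, -0.1817, 0.2613]
eef_rot: [179.7, -80.2, -80.2]
contact_force: [-0.1, 0.3, -1.2]
gripper_width: 0.0003
gripper_force: 0.6
```

```bash
python3 - <<'E'
from h import *; from plant import r
for i in range(3):
    s=r.get_state(); t=s['tcp_pos']-.019*R(s['eef_rot'])[:,2]; k=t+.0095*R(s['eef_rot'])[:,0]-HIN
    print(s['time_s'],np.degrees(np.arctan2(k[2],-k@E)),s['contact_force'],s['gripper_force'],np.abs(s['qd']).max()); r.capture('side')
if np.linalg.norm(s['contact_force'])>1: print(r.close_job())
E
```

```text
25.2 59.599629865556565 [-0.11456589  0.33513477 -1.20368195] 0.6494892714545131 0.10810976295936134
25.25 59.601850946858946 [-0.90822413  1.17581394 -0.18804729] 0.6499169021844864 0.09774494571099394
25.3 59.59970202849419 [-0.22797157  1.09296756 -0.63094666] 0.6491679791361094 0.04817843252545878
the job is handed in; nothing more can be done
None
```

The cover is seated level on the tub, and the arm is holding the scanner lid open at about 60 degrees. I handed the job in at 25.3 s; no verdict was reported back.

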